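# Put the returned goods back in their display trays

### The arm

A 6-joint arm with a two-finger parallel gripper is mounted at the origin on the work surface. World frame = base frame: x ahead of the robot, y to its left, z up, the work surface at z = 0. Lengths are in m, angles in rad, forces in N, time in s.
With the tool pointing down it reaches from about 0.4 to 0.825 m from the base axis. Payload 7 kg.
Tool frame: the origin (TCP) lies at the very end of the fingers, on their centre line; the grasp point (between the pads) lies arm.grip_point_offset behind it (arm.grip_point_offset is the distance from the TCP to the grasp point, in m); z points along the fingers, y is the line along which they close (so a half turn about z gives the same grasp; the last joint's range is limited). The gripper opens to 88 mm and grips with 3 to 60 N. Pads are 19 mm wide; open, the fingers measure 130 mm over their backs; the gripper's body (78 mm by 193 mm) begins 47 mm behind the grasp point.
Start: joints at [1.636, 0.359, 0.012, 0, -1.224, -0.288], TCP at [0.149, 0.658, 0.227] pointing down, gripper open.
Joint ranges: [-3.07, 3.07], [-1.43, 2.12], [-1.02, 1.25], [-3.03, 1.67], [-3.05, -0], [-3.03, 3.03]. Speed limits (rad/s): [2.39, 2.39, 3.01, 3.14, 3.14, 3.14].

### API

Orientations are given as [roll, pitch, yaw] about the fixed x, y, z axes, in that order (R = Rz(yaw) Ry(pitch) Rx(roll)).
In Python, from station import arm gives the robot as it stands.
- The arm moves only by the shell command python3 -m crank 'ROWS' [OPENING] [FORCE]. ROWS is JSON, a list of rows, each an object of numbers: "dx", "dy", "dz": the shift along the tool's x, y, z in cm; "wx", "wy", "wz": the turn, a rotation vector about the tool's x, y, z in degrees. A call has exactly 10 rows; each row is the pose to reach, as a shift and turn from the pose commanded when the call began, along the tool's axes at that moment; what a row does not reach only later rows make up. A row lasts 1/8 s, in which the tool goes at most 62.5 mm and 10.7 degrees, less where a joint would pass 70% of its speed; a pose out of reach is approached as far as the arm can. A call with a gripper value outside its range is refused whole. OPENING is the finger opening in cm, from 0 to 8.76, set as the call begins (- or left out, the last holds). The fingers move at their own pace and stop on an object; FORCE is the grip in N (left out, the last holds). Time passes only in rows, so rows that repeat a pose let the fingers close, or fill a call up. It gives the time, the measured TCP pose, the force, the opening and the grip force at its end, in the units of the state.
- arm.get_state(): the state, without advancing time (a new reading comes with each control period).
- arm.grab_frame(name): name is "side" or "top" or "wrist"; returns the picture (400x640x3 uint8, red, green, blue); there is no depth.
- arm.calibration(name): a dict with "fx", "fy", "cx", "cy" (pixels), "world_from_camera" (4x4, takes a point from camera to world coordinates). Camera axes: x right, y down, z forward; pixel columns grow to the right and rows downward; lengths in m; the calibration is good to about 2 mm. A picture is of the moment at which its call begins: read the wrist's pose just before it. calibration takes no time and is no camera call; for the wrist camera it gives the pose at the moment of the call.
- arm.job_done(): hands the job in; it is judged then, once.
Trained networks look in the newest picture that a camera, given by its name, has taken for a name from the list of things; names that differ only in an ending like _2 or _b are one class to them, and where a whole thing is asked for, a point or a joint stands for the part that bears it (a point fixed in the world has none). Each returns a list of dicts, best first, with "confidence" (0 to 1); they miss things now and then, are a little off and sometimes report something else, mostly with a low value. They report only what shows in the picture. A call takes as long as a camera call. They do not tell look-alikes from the thing itself.
- arm.find_in(camera, query): "centre" ([x, y, z] in m, in world coordinates, good to about 4 mm: the middle of the surface that is visible of it).
- arm.masks_of(camera, query): "pixels" (400x640 bool, what is visible of it).
- arm.mark_of(camera, query): "centre" ([x, y, z] in m, in world coordinates, good to about 4 mm: a listed point, or the origin of a listed thing).
The state is a dict: "t": time; "q": joint angles; "qd": joint speeds; "joint_efforts": joint torques, N m; "eef_pos": TCP position; "ee_rot": TCP orientation; "force": force on the tool from outside, world axes, zero at the start; "moment": the same for the moment, N m; "width": finger opening in m; "gripper_force": force on a finger pad.
Only numpy, scipy, OpenCV 4.12 (cv2) and the standard library are available. Lean on these libraries where they do the work, as an engineer would, in place of code of your own. Each camera call takes 0.05 s, during which the arm holds its last target. There are 200 camera calls.

### The job

Customers' returned goods are piled by the till: a honey jar on a tomato-paste tin on a tuna tin on a sardine tin. Take the pile apart from the top and put each item back in the empty place of the tray that holds its own kind, upright and flat on the tray's floor in the middle of that place, the sardine tin lengthways like its fellows. Set things down rather than dropping them, do not shove the trays about, and do not knock over or push away the oil bottle or the pepper mill.

Things in the scene. Friction and masses are not known exactly. Their poses are not given: they have to be found in the camera images.
- honey_jar: Small amber-glass honey jar with brass screw cap and paper label, round, 42 mm diameter, 50 mm high. Loose, about 100 g. Origin: centre of its underside, z up. At the start it stands on top of the pile, on the tomato-paste tin.
- paste_tin: Slim round tomato-paste tin, steel with paper label, 53 mm diameter, 60 mm high. Loose, about 170 g. Origin: centre of its underside, z up. At the start it is second from the top of the pile, standing on the tuna tin, the honey jar on it.
- tuna_tin: Low wide round tuna tin, steel with paper label, 65 mm diameter, 36 mm high. Loose, about 140 g. Origin: centre of its underside, z up. At the start it is third from the top of the pile, lying on the sardine tin, the tomato-paste tin on it.
- sardine_tin: Flat oblong sardine tin with rounded corners, aluminium, 104 mm long (its x), 60 mm wide (its y), 28 mm high, lying flat. Loose, about 180 g. Origin: centre of its underside, z up. At the start it lies on the counter as the bottom of the pile of four, which is 174 mm high.
- honey_tray: Loose shallow wooden tray, 161 x 72 mm outside, 1.1 kg; floor 6 mm thick, lip 6 mm wide, 11 mm high. Holds two honey jars in a row, 52 and 96 mm from the origin along +x (stock fixed to tray); empty place 60 mm wide x 61 mm long. Origin: at counter level under the middle of the empty place (item origin belongs 6 mm above); +x along the tray towards the stock, z up.
- paste_tray: Loose shallow wooden tray, 194 x 83 mm outside, 1.1 kg; floor 6 mm thick, lip 6 mm wide, 11 mm high. Holds two tomato-paste tins in a row, 63 and 118 mm from the origin along +x (stock fixed to tray); empty place 71 mm wide x 72 mm long. Origin: at counter level under the middle of the empty place (item origin belongs 6 mm above); +x along the tray towards the stock, z up.
- tuna_tray: Loose shallow wooden tray, 164 x 95 mm outside, 1.1 kg; floor 6 mm thick, lip 6 mm wide, 11 mm high. Holds one tuna tin, 75 mm from the origin along +x (stock fixed to tray); empty place 83 mm wide x 84 mm long. Origin: at counter level under the middle of the empty place (item origin belongs 6 mm above); +x along the tray towards the stock, z up.
- sardine_tray: Loose shallow wooden tray, 241 x 90 mm outside, 1.1 kg; floor 6 mm thick, lip 6 mm wide, 11 mm high. Holds two sardine tins, stacked lengthways, 114 mm from the origin along +x (stock fixed to tray); empty place 78 mm wide x 123 mm long. Origin: at counter level under the middle of the empty place (item origin belongs 6 mm above); +x along the tray towards the stock, z up.
- oil_bottle: Bystander: small green-glass oil bottle, round, 48 mm diameter, 126 mm high, black cap, standing loose among the trays. Origin: centre of its underside, z up.
- pepper_mill: Bystander: dark turned-wood pepper mill, round, 50 mm diameter, 123 mm high, standing loose among the trays. Origin: centre of its underside, z up.
There are look-alikes about, which are no part of the job. What is shaped like the paste_tin but purple is not meant. Leave any purple look-alike of the honey_jar alone.

How it is judged:
By the outcome, as a careful person would: the job done as asked, in the order asked, and still so for the second after the job is handed in, with the robot touching nothing.
It also fails if it takes over 120 s, if anything falls off the work surface, if the arm or the gripper's body presses on something with over 40 N, if the wrist force passes 120 N, or if a joint passes its speed limit or range.

## Working session

There is one attempt and no reset: what is moved stays moved. The work goes in short steps, Python scripts to look and compute and a shell command to move; the robot and the scene stay as the last step left them, time stands still between calls to the robot, and variables do not carry over. Pictures are saved under pics/ and viewed, at most 14 in all, crops included, and the job is handed in when it is done.

```bash
ls; mkdir -p pics; python3 - <<'E'
from station import arm
import cv2, numpy as np
np.set_printoptions(precision=3,suppress=True)
s=arm.get_state(); print(s['t'],s['eef_pos'],s['ee_rot'],s['width'],arm.grip_point_offset)
for c in ('top','side'):
    f=arm.grab_frame(c); cv2.imwrite(f'pics/{c}0.png',f[:,:,::-1])
    k=arm.calibration(c); print(c,k['fx'],k['cx'],k['cy'],np.array(k['world_from_camera']))
    for n in 'honey_jar paste_tin tuna_tin sardine_tin honey_tray paste_tray tuna_tray sardine_tray oil_bottle pepper_mill'.split():
        print(c,n,[(np.round(d['centre'],3).tolist(),round(d['confidence'],2)) for d in arm.mark_of(c,n)])
E
```

```text
pics
0.0 [0.149 0.658 0.226] [ 3.14  -0.    -0.223] 0.08766143187407488 0.0188
top 391.24906848380067 320.41510343079 197.53207453967465 [[ 0.007 -0.993  0.121  0.377]
 [-1.    -0.008 -0.007 -0.01 ]
 [ 0.008 -0.121 -0.993  1.084]
 [ 0.     0.     0.     1.   ]]
top honey_jar [([0.459, -0.335, 0.125], 0.68), ([0.665, -0.321, 0.001], 0.6)]
top paste_tin [([0.32, -0.379, -0.002], 0.96), ([0.454, -0.337, 0.061], 0.69)]
top tuna_tin [([0.453, -0.341, 0.026], 0.5)]
top sardine_tin [([0.446, -0.336, -0.003], 0.63), ([0.465, 0.343, -0.003], 0.35)]
top honey_tray [([0.464, 0.343, -0.003], 0.98)]
top paste_tray [([0.602, -0.173, -0.001], 0.81)]
top tuna_tray [([0.462, 0.348, -0.001], 0.74), ([0.568, 0.167, -0.002], 0.63)]
top sardine_tray [([0.469, -0.01, -0.001], 0.76)]
top oil_bottle [([0.43, 0.154, 0.001], 0.58)]
top pepper_mill [([0.441, -0.164, -0.002], 0.82)]
side 518.7981610747524 323.7843805298802 204.63271507133246 [[-0.949 -0.243  0.201  0.263]
 [-0.315  0.729 -0.607  0.696]
 [ 0.001 -0.64  -0.769  1.012]
 [ 0.     0.     0.     1.   ]]
side honey_jar [([0.665, -0.322, 0.002], 0.83), ([0.331, -0.296, -0.003], 0.72), ([0.454, -0.334, 0.123], 0.69)]
side paste_tin [([0.455, -0.34, 0.06], 0.94)]
side tuna_tin [([0.453, -0.341, 0.028], 0.8), ([0.472, -0.012, -0.001], 0.49)]
side sardine_tin [([0.447, -0.341, 0.002], 0.55)]
side honey_tray [([0.468, 0.342, 0.002], 0.89)]
side paste_tray [([0.6, -0.181, 0.001], 0.89), ([0.453, -0.341, 0.063], 0.25)]
side tuna_tray [([0.569, 0.169, 0.002], 0.74)]
side sardine_tray []
side oil_bottle [([0.427, 0.148, -0.0], 0.66)]
side pepper_mill [([0.44, -0.166, -0.002], 0.9)]
```

View pics/top0.png

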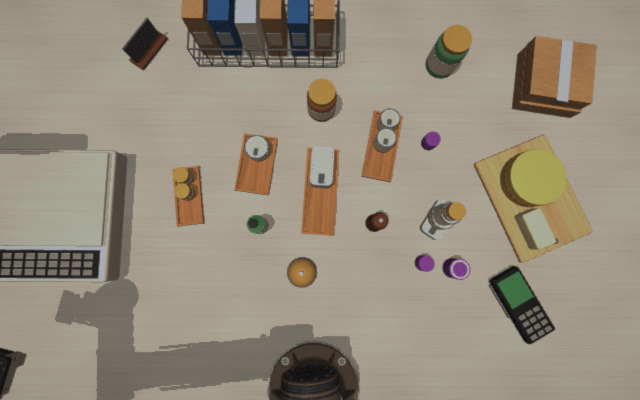

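View pics/side0.png

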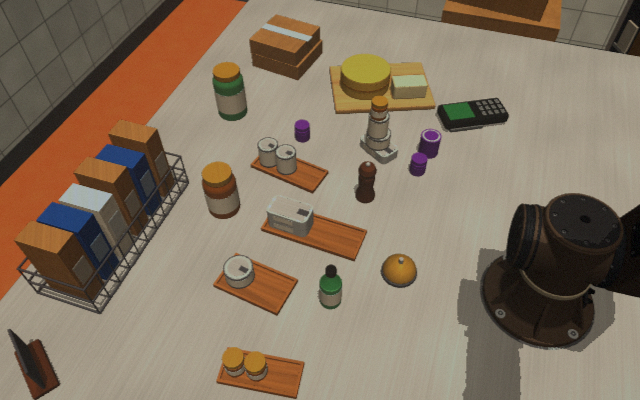

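The top view shows the pile at about (445,215). The trays are honey (188,196), tuna (256,165), sardine (321,190) and paste (383,145), each with its empty end at the bottom. The purple look-alikes are at (431,140), (426,263) and (459,268). The side view agrees. I'll fly over the trays with the wrist camera to refine the poses.

```bash
cat > h.py <<'E'
from station import arm
import numpy as np, cv2
from scipy.spatial.transform import Rotation as R
np.set_printoptions(precision=4,suppress=True)
def go(*targets):
    """print tool-frame shifts (cm, deg) from the present pose to world (x,y,z,yaw_deg)"""
    s=arm.get_state(); p=np.array(s['eef_pos']); r=R.from_euler('xyz',s['ee_rot'])
    print('t',round(s['t'],2),'at',p,np.degrees(s['ee_rot']).round(1),'w',round(s['width'],4),'F',s['force'])
    for t in targets:
        d=r.inv().apply(np.array(t[:3])-p)*100
        w=np.degrees((r.inv()*R.from_euler('xyz',[np.pi,0,np.radians(t[3])])).as_rotvec())
        print(t,'-> d',d.round(2),'w',w.round(2))
def proj(cam,px,z,k=None):
    k=k or arm.calibration(cam); T=np.array(k['world_from_camera']); px=np.atleast_2d(px).astype(float)
    d=np.c_[(px[:,0]-k['cx'])/k['fx'],(px[:,1]-k['cy'])/k['fy'],np.ones(len(px))]@T[:3,:3].T
    return T[:3,3]+d*((z-T[2,3])/d[:,2])[:,None]
def wood(cam,name):
    """orange tray regions seen by cam: rectangle on lip plane z=.011"""
    k=arm.calibration(cam); f=arm.grab_frame(cam); cv2.imwrite(f'pics/{name}.png',f[:,:,::-1])
    hsv=cv2.cvtColor(f,cv2.COLOR_RGB2HSV); m=cv2.inRange(hsv,(3,110,60),(16,255,255))
    n,l,st,_=cv2.connectedComponentsWithStats(m)
    for i in range(1,n):
        if st[i,4]<800: continue
        v,u=np.nonzero(l==i); P=proj(cam,np.c_[u,v],.011,k)[:,:2]
        c,sz,a=cv2.minAreaRect((P*1000).astype(np.float32))
        print(name,'bbox',st[i,:4],'rect mm',np.round(c,1),np.round(sz,1),'ang',round(a,1))
E
python3 - <<'E'
from h import *
k=arm.calibration('wrist'); s=arm.get_state()
print(k['fx']); T=np.array(k['world_from_camera']); r=R.from_euler('xyz',s['ee_rot']); print('cam in tool',r.inv().apply(T[:3,3]-s['eef_pos']), r.inv().as_matrix()@T[:3,:3])
wood('top','top1')
go((.40,.343,.26,0),(.45,.1,.26,0))
E
```

```text
294.48143525123487
cam in tool [ 0.066  -0.0001 -0.1575] [[ 0.0003 -0.9691 -0.2467]
 [ 1.      0.0001  0.0008]
 [-0.0008 -0.2467  0.9691]]
top1 bbox [513  36  83  81] rect mm [ 866.5 -690.5] [222.8 228.9] ang 81.3
top1 bbox [362 111  41  71] rect mm [ 656.9 -189.6] [ 82.6 193.2] ang 78.8
top1 bbox [235 133  42  62] rect mm [602.3 163.6] [ 95.2 163. ] ang 82.3
top1 bbox [302 148  37  87] rect mm [527.3 -16.5] [ 89.2 240.2] ang 86.7
top1 bbox [175 166  29  60] rect mm [510.6 349.1] [160.2  72.7] ang 7.4
t 1.15 at [0.1492 0.6583 0.2265] [180.   -0.  -12.8] w 0.0875 F [ 0.3613 -0.5146  0.3039]
(0.4, 0.343, 0.26, 0) -> d [31.43 25.21 -3.34] w [  0.    -0.   -12.76]
(0.45, 0.1, 0.26, 0) -> d [41.67 47.8  -3.34] w [  0.    -0.   -12.76]
```

```bash
python3 -m crank '[{"dx":42,"dy":48,"dz":-7,"wz":-13},{"dx":42,"dy":48,"dz":-7,"wz":-13},{"dx":42,"dy":48,"dz":-7,"wz":-13},{"dx":42,"dy":48,"dz":-7,"wz":-13},{"dx":42,"dy":48,"dz":-7,"wz":-13},{"dx":42,"dy":48,"dz":-7,"wz":-13},{"dx":42,"dy":48,"dz":-7,"wz":-13},{"dx":42,"dy":48,"dz":-7,"wz":-13},{"dx":42,"dy":48,"dz":-7,"wz":-13},{"dx":42,"dy":48,"dz":-7,"wz":-13}]' 8.7 20
python3 - <<'E'
from h import *
wood('wrist','w1')
go((.42,-.33,.30,0))
E
```

```text
t 1.2 at [0.1492 0.6583 0.2266] [-180.     0.   -12.8] w 0.0877 F [ 0.3655 -0.1204  0.2131]
(0.42, -0.33, 0.3, 0) -> d [48.25 90.4  -7.34] w [ -0.     0.   -12.76]$[0]: bad value
```

```bash
python3 -m crank '[{"dx":42,"dy":48,"dz":-7,"wx":0,"wy":0,"wz":-13},{"dx":42,"dy":48,"dz":-7,"wx":0,"wy":0,"wz":-13},{"dx":42,"dy":48,"dz":-7,"wx":0,"wy":0,"wz":-13},{"dx":42,"dy":48,"dz":-7,"wx":0,"wy":0,"wz":-13},{"dx":42,"dy":48,"dz":-7,"wx":0,"wy":0,"wz":-13},{"dx":42,"dy":48,"dz":-7,"wx":0,"wy":0,"wz":-13},{"dx":42,"dy":48,"dz":-7,"wx":0,"wy":0,"wz":-13},{"dx":42,"dy":48,"dz":-7,"wx":0,"wy":0,"wz":-13},{"dx":42,"dy":48,"dz":-7,"wx":0,"wy":0,"wz":-13},{"dx":42,"dy":48,"dz":-7,"wx":0,"wy":0,"wz":-13}]' 8.7 20
python3 - <<'E'
from h import *
wood('wrist','w1')
go((.42,-.33,.30,0))
E
```

```text
t: 2.45
eef_pos: [0.4454, 0.1101, 0.2956]
ee_rot: [-3.141, -0.001, 0.005]
force: [2.0, 1.1, 0.6]
width: 0.0873
gripper_force: 0.0
w1 bbox [246   0  77 117] rect mm [597.9 160.2] [ 92.1 150.8] ang 82.4
w1 bbox [492   0  84  90] rect mm [ 613.1 -183.3] [ 83.2 102.4] ang 79.1
w1 bbox [370  16  70 176] rect mm [527.8 -18.9] [ 87. 239.] ang 86.7
w1 bbox [135  59  59 118] rect mm [511.8 343.9] [159.3  71.8] ang 7.1
w1 bbox [514 164  49  34] rect mm [ 425.9 -230.9] [74.3 44.8] ang 67.1
t 2.5 at [0.4478 0.1047 0.2963] [179.9  -0.1   0. ] w 0.087 F [ 3.1292 -2.4317  2.4797]
(0.42, -0.33, 0.3, 0) -> d [-2.81 43.47 -0.33] w [ 0.07 -0.11  0.05]
```

```bash
python3 -m crank '[{"dx":-2.8,"dy":43.5,"dz":-0.5,"wx":0,"wy":0,"wz":0},{"dx":-2.8,"dy":43.5,"dz":-0.5,"wx":0,"wy":0,"wz":0},{"dx":-2.8,"dy":43.5,"dz":-0.5,"wx":0,"wy":0,"wz":0},{"dx":-2.8,"dy":43.5,"dz":-0.5,"wx":0,"wy":0,"wz":0},{"dx":-2.8,"dy":43.5,"dz":-0.5,"wx":0,"wy":0,"wz":0},{"dx":-2.8,"dy":43.5,"dz":-0.5,"wx":0,"wy":0,"wz":0},{"dx":-2.8,"dy":43.5,"dz":-0.5,"wx":0,"wy":0,"wz":0},{"dx":-2.8,"dy":43.5,"dz":-0.5,"wx":0,"wy":0,"wz":0},{"dx":-2.8,"dy":43.5,"dz":-0.5,"wx":0,"wy":0,"wz":0},{"dx":-2.8,"dy":43.5,"dz":-0.5,"wx":0,"wy":0,"wz":0}]'
python3 - <<'E'
from h import *
wood('wrist','w2')
T=np.array(arm.calibration('wrist')['world_from_camera'])
for n in ('honey_jar','paste_tin','tuna_tin','sardine_tin'):
    print(n,[(np.round(d['centre'],4).tolist(),round(d['confidence'],2)) for d in arm.mark_of('wrist',n)])
for c in ('side','wrist'):
    arm.grab_frame(c); k=arm.calibration(c)
    for d in arm.masks_of(c,'sardine_tin'): 
        v,u=np.nonzero(d['pixels']); print(c,'mask',d['confidence'],len(u),u.min(),u.max(),v.min(),v.max())
        if len(u)>50: P=proj(c,np.c_[u,v],.028,k)[:,:2]*1000; print(cv2.minAreaRect(P.astype(np.float32)))
go((.457,-.336,.26,0))
E
```

```text
t: 3.75
eef_pos: [0.4189, -0.3222, 0.3]
ee_rot: [3.142, -0.0, 0.006]
force: [-0.3, 0.5, -0.2]
width: 0.0868
gripper_force: 0.0
w2 bbox [ 73   0  74 175] rect mm [524.  -18.6] [ 94.5 237.5] ang 86.6
w2 bbox [182   0  69  71] rect mm [ 604.2 -180.7] [84.3 90.5] ang 79.2
honey_jar [([0.3337, -0.2964, 0.0016], 0.96), ([0.4588, -0.3311, 0.1248], 0.84)]
paste_tin [([0.4531, -0.3384, 0.0634], 0.91), ([0.3131, -0.3755, 0.0005], 0.57)]
tuna_tin []
sardine_tin []
side mask 0.66 436 360 397 135 162
((447.49371337890625, -310.5002136230469), (81.74274444580078, 111.17894744873047), 85.30201721191406)
wrist mask 0.72 994 297 362 108 183
((448.38385009765625, -339.5695495605469), (58.6845817565918, 103.22937774658203), 56.25795364379883)
t 4.2 at [ 0.4188 -0.323   0.2999] [180.   -0.    0.3] w 0.087 F [ 0.3704 -0.3241 -0.1725]
(0.457, -0.336, 0.26, 0) -> d [3.82 1.32 3.99] w [ 0.   -0.01  0.26]
```

View pics/w2.png

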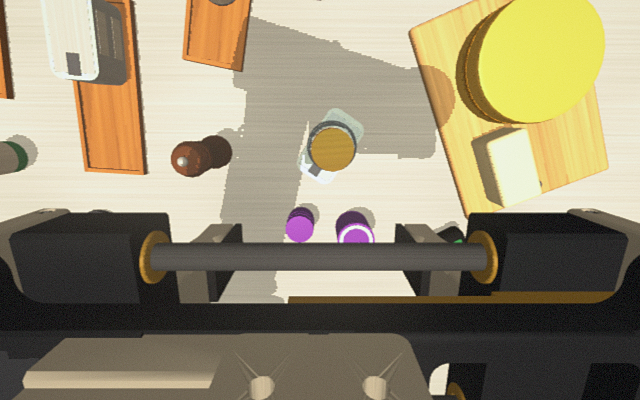

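```bash
cat >> h.py <<'E'
def disc(cam,ztop,lo,hi,box):
    """round lid: colour range inside pixel box (u0,v0,u1,v1) -> enclosing rectangle on plane ztop"""
    k=arm.calibration(cam); f=arm.grab_frame(cam); m=cv2.inRange(cv2.cvtColor(f,cv2.COLOR_RGB2HSV),lo,hi)
    b=np.zeros_like(m); b[box[1]:box[3],box[0]:box[2]]=m[box[1]:box[3],box[0]:box[2]]
    b=cv2.morphologyEx(b,cv2.MORPH_OPEN,np.ones((3,3)))
    n,l,st,_=cv2.connectedComponentsWithStats(b); i=1+np.argmax(st[1:,4]); v,u=np.nonzero(l==i)
    P=proj(cam,np.c_[u,v],ztop,k)[:,:2]*1000
    print(cam,'centroid',P.mean(0).round(1),'area diam',round(2*cv2.minEnclosingCircle(P.astype(np.float32))[1],1),np.round(cv2.minAreaRect(P.astype(np.float32))[0],1))
E
python3 - <<'E'
from h import *
disc('wrist',.174,(8,120,90),(28,255,255),(295,110,375,190))
disc('top',.174,(8,120,90),(28,255,255),(440,195,475,225))
disc('side',.174,(8,120,90),(28,255,255),(360,90,400,115))
go((.457,-.333,.24,0))
E
```

```text
wrist centroid [ 458.3 -335.2] area diam 41.1 [ 458.2 -335.2]Traceback (most recent call last):
  File "<stdin>", line 3, in <module>
  File "h.py", line 32, in disc
    n,l,st,_=cv2.connectedComponentsWithStats(b); i=1+np.argmax(st[1:,4]); v,u=np.nonzero(l==i)
                                                      ~~~~~~~~~^^^^^^^^^^
    return _wrapfunc(a, 'argmax', axis=axis, out=out, **kwds)
    return bound(*args, **kwds)
ValueError: attempt to get argmax of an empty sequence
```

```bash
python3 -m crank '[{"dx":2,"dy":0.6,"dz":2,"wx":0,"wy":0,"wz":0},{"dx":3.95,"dy":1.2,"dz":5,"wx":0,"wy":0,"wz":0},{"dx":3.95,"dy":1.2,"dz":8,"wx":0,"wy":0,"wz":0},{"dx":3.95,"dy":1.2,"dz":10.5,"wx":0,"wy":0,"wz":0},{"dx":3.95,"dy":1.2,"dz":12.5,"wx":0,"wy":0,"wz":0},{"dx":3.95,"dy":1.2,"dz":14,"wx":0,"wy":0,"wz":0},{"dx":3.95,"dy":1.2,"dz":15.2,"wx":0,"wy":0,"wz":0},{"dx":3.95,"dy":1.2,"dz":16,"wx":0,"wy":0,"wz":0},{"dx":3.95,"dy":1.2,"dz":16.2,"wx":0,"wy":0,"wz":0},{"dx":3.95,"dy":1.2,"dz":16.2,"wx":0,"wy":0,"wz":0}]'
python3 -m crank '[{"dx":0,"dy":0,"dz":0,"wx":0,"wy":0,"wz":0},{"dx":0,"dy":0,"dz":0,"wx":0,"wy":0,"wz":0},{"dx":0,"dy":0,"dz":0,"wx":0,"wy":0,"wz":0},{"dx":0,"dy":0,"dz":0,"wx":0,"wy":0,"wz":0},{"dx":0,"dy":0,"dz":0,"wx":0,"wy":0,"wz":0},{"dx":0,"dy":0,"dz":0,"wx":0,"wy":0,"wz":0},{"dx":0,"dy":0,"dz":0,"wx":0,"wy":0,"wz":0},{"dx":0,"dy":0,"dz":0,"wx":0,"wy":0,"wz":0},{"dx":0,"dy":0,"dz":0,"wx":0,"wy":0,"wz":0},{"dx":0,"dy":0,"dz":0,"wx":0,"wy":0,"wz":0}]' 3.6 12
python3 -c "
from h import *
go((.467,.3434,.21,7.3))"
```

```text
t: 5.55
eef_pos: [0.4584, -0.3352, 0.1381]
ee_rot: [3.141, -0.0, 0.004]
force: [0.5, 1.3, 0.8]
width: 0.0869
gripper_force: 0.0
t: 6.8
eef_pos: [0.4582, -0.3351, 0.1378]
ee_rot: [3.142, -0.0, 0.004]
force: [0.2, -0.4, 0.0]
width: 0.0421
gripper_force: 12.0
t 6.8 at [ 0.4582 -0.3351  0.1378] [180.   -0.    0.2] w 0.0421 F [ 0.198  -0.4489  0.0465]
(0.467, 0.3434, 0.21, 7.3) -> d [  1.16 -67.84  -7.23] w [ 0.   -0.   -7.06]
```

```bash
python3 -m crank '[{"dx":0,"dy":0,"dz":-1,"wx":0,"wy":0,"wz":0},{"dx":0,"dy":0,"dz":-3.5,"wx":0,"wy":0,"wz":0},{"dx":0,"dy":-1,"dz":-6.5,"wx":0,"wy":0,"wz":0},{"dx":0,"dy":-4,"dz":-8,"wx":0,"wy":0,"wz":0},{"dx":0,"dy":-8.5,"dz":-8,"wx":0,"wy":0,"wz":0},{"dx":0,"dy":-14,"dz":-8,"wx":0,"wy":0,"wz":0},{"dx":0,"dy":-20,"dz":-8,"wx":0,"wy":0,"wz":0},{"dx":0,"dy":-26,"dz":-8,"wx":0,"wy":0,"wz":0},{"dx":0,"dy":-32,"dz":-8,"wx":0,"wy":0,"wz":0},{"dx":0,"dy":-38,"dz":-8,"wx":0,"wy":0,"wz":0}]' 3.6 20
python3 -m crank '[{"dx":0,"dy":-6,"dz":0,"wx":0,"wy":0,"wz":0},{"dx":0.5,"dy":-12,"dz":0,"wx":0,"wy":0,"wz":-2},{"dx":1,"dy":-18,"dz":0,"wx":0,"wy":0,"wz":-4},{"dx":1.1,"dy":-23,"dz":0,"wx":0,"wy":0,"wz":-6},{"dx":1.1,"dy":-27,"dz":0,"wx":0,"wy":0,"wz":-7},{"dx":1.1,"dy":-29,"dz":0,"wx":0,"wy":0,"wz":-7},{"dx":1.1,"dy":-30,"dz":0,"wx":0,"wy":0,"wz":-7},{"dx":1.1,"dy":-30,"dz":0,"wx":0,"wy":0,"wz":-7},{"dx":1.1,"dy":-30,"dz":0,"wx":0,"wy":0,"wz":-7},{"dx":1.1,"dy":-30,"dz":0,"wx":0,"wy":0,"wz":-7}]'
python3 - <<'E'
from h import *
wood('wrist','w3')
print([(d['centre'],d['confidence']) for d in arm.mark_of('wrist','honey_tray')])
go((.467,.3434,.10,7.3),(.467,.3434,.021,7.3))
E
```

```text
t: 8.05
eef_pos: [0.4563, 0.0469, 0.2187]
ee_rot: [-3.141, -0.001, 0.004]
force: [1.0, 0.0, -1.9]
width: 0.0416
gripper_force: 20.0
t: 9.3
eef_pos: [0.4665, 0.3441, 0.2181]
ee_rot: [-3.141, -0.0, 0.125]
force: [0.1, 0.4, -0.7]
width: 0.0417
gripper_force: 20.0
w3 bbox [421   0 114 159] rect mm [600.8 167.1] [ 97.5 163.2] ang 82.3
w3 bbox [537  54 103 190] rect mm [528.2 -10.6] [ 98.4 235.8] ang 86.6
w3 bbox [286  69  62 142] rect mm [504.9 350.7] [169.6  71.6] ang 7.0
[([0.4641, 0.347, -0.0027], 0.76)]
t 9.4 at [0.4665 0.3443 0.218 ] [-180.    -0.     7.2] w 0.0416 F [-0.126   0.0243 -1.0502]
(0.467, 0.3434, 0.1, 7.3) -> d [ 0.03  0.1  11.8 ] w [-0.01 -0.01 -0.11]
(0.467, 0.3434, 0.021, 7.3) -> d [ 0.03  0.1  19.7 ] w [-0.01 -0.01 -0.11]
```

View pics/w3.png

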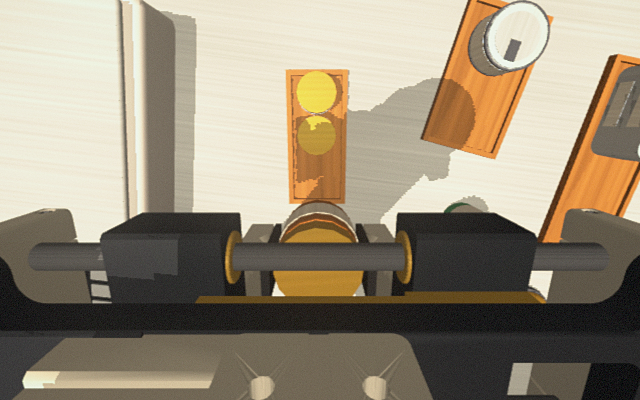

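The wrist view shows the honey jar held at about (318,240) above the empty end of the honey tray, with the tray at (318,70-205). It is aligned, so I lower it.

```bash
python3 -m crank '[{"dx":0,"dy":0,"dz":2,"wx":0,"wy":0,"wz":0},{"dx":0,"dy":0,"dz":5,"wx":0,"wy":0,"wz":0},{"dx":0,"dy":0,"dz":9,"wx":0,"wy":0,"wz":0},{"dx":0,"dy":0,"dz":13,"wx":0,"wy":0,"wz":0},{"dx":0,"dy":0,"dz":16,"wx":0,"wy":0,"wz":0},{"dx":0,"dy":0,"dz":18,"wx":0,"wy":0,"wz":0},{"dx":0,"dy":0,"dz":19,"wx":0,"wy":0,"wz":0},{"dx":0,"dy":0,"dz":19.4,"wx":0,"wy":0,"wz":0},{"dx":0,"dy":0,"dz":19.6,"wx":0,"wy":0,"wz":0},{"dx":0,"dy":0,"dz":19.7,"wx":0,"wy":0,"wz":0}]'

```

```text
t: 10.65
eef_pos: [0.4667, 0.3453, 0.0214]
ee_rot: [-3.141, -0.001, 0.126]
force: [-0.4, -0.3, -1.6]
width: 0.0417
gripper_force: 20.0
```

```bash
python3 -m crank '[{"dx":0,"dy":0.1,"dz":0.05,"wx":0,"wy":0,"wz":0},{"dx":0,"dy":0.1,"dz":0.1,"wx":0,"wy":0,"wz":0},{"dx":0,"dy":0.1,"dz":0.15,"wx":0,"wy":0,"wz":0},{"dx":0,"dy":0.1,"dz":0.15,"wx":0,"wy":0,"wz":0},{"dx":0,"dy":0.1,"dz":0.15,"wx":0,"wy":0,"wz":0},{"dx":0,"dy":0.1,"dz":0.15,"wx":0,"wy":0,"wz":0},{"dx":0,"dy":0.1,"dz":0.15,"wx":0,"wy":0,"wz":0},{"dx":0,"dy":0.1,"dz":0.15,"wx":0,"wy":0,"wz":0},{"dx":0,"dy":0.1,"dz":0.15,"wx":0,"wy":0,"wz":0},{"dx":0,"dy":0.1,"dz":0.15,"wx":0,"wy":0,"wz":0}]'

```

```text
t: 11.9
eef_pos: [0.4666, 0.3441, 0.0197]
ee_rot: [-3.141, -0.0, 0.126]
force: [-1.6, -1.5, 6.2]
width: 0.0417
gripper_force: 20.0
```

```bash
python3 -m crank '[{"dx":0,"dy":0,"dz":0,"wx":0,"wy":0,"wz":0},{"dx":0,"dy":0,"dz":0,"wx":0,"wy":0,"wz":0},{"dx":0,"dy":0,"dz":0,"wx":0,"wy":0,"wz":0},{"dx":0,"dy":0,"dz":0,"wx":0,"wy":0,"wz":0},{"dx":0,"dy":0,"dz":-1,"wx":0,"wy":0,"wz":0},{"dx":0,"dy":0,"dz":-3,"wx":0,"wy":0,"wz":0},{"dx":0,"dy":0,"dz":-7,"wx":0,"wy":0,"wz":0},{"dx":0,"dy":0,"dz":-12,"wx":0,"wy":0,"wz":0},{"dx":0,"dy":0,"dz":-17,"wx":0,"wy":0,"wz":0},{"dx":0,"dy":0,"dz":-20,"wx":0,"wy":0,"wz":0}]' 6.5 12
python3 - <<'E'
from h import *
wood('top','t2')
disc('top',.056,(8,120,90),(28,255,255),(170,190,200,225))
disc('top',.056,(8,120,90),(28,255,255),(170,160,200,185))
go((.42,-.33,.25,-11))
E
```

```text
t: 13.15
eef_pos: [0.4671, 0.3445, 0.2232]
ee_rot: [-3.139, -0.003, 0.127]
force: [-0.1, -0.6, -0.5]
width: 0.0651
gripper_force: 0.0
t2 bbox [260   0  27  48] rect mm [1018.6  124.6] [147.1  75.7] ang 1.5
t2 bbox [513  36  83  81] rect mm [ 866.6 -690.7] [222.7 228.5] ang 81.4
t2 bbox [362 111  41  71] rect mm [ 657.  -189.6] [ 82.4 193.2] ang 79.0
t2 bbox [235 133  42  62] rect mm [602.3 163.5] [ 94.8 163.2] ang 82.4
t2 bbox [302 148  37  87] rect mm [526.4 -16.5] [ 89.2 238.7] ang 86.7
top centroid [462.  325.1] area diam 105.0 [474.  332.4]
top centroid [560.4 316.4] area diam 53.8 [558.9 318.5]
t 13.3 at [0.4671 0.3447 0.222 ] [-179.8   -0.2    7.2] w 0.065 F [-0.0085  0.5139 -0.6031]
(0.42, -0.33, 0.25, -11) -> d [-13.17  66.33  -3.06] w [-0.22 -0.16 18.24]
```

```bash
python3 -m crank '[{"dx":-2,"dy":6,"dz":-4,"wx":0,"wy":0,"wz":0},{"dx":-4,"dy":12,"dz":-6,"wx":0,"wy":0,"wz":2},{"dx":-5,"dy":18,"dz":-6,"wx":0,"wy":0,"wz":4},{"dx":-6,"dy":24,"dz":-6,"wx":0,"wy":0,"wz":8},{"dx":-7,"dy":30,"dz":-6,"wx":0,"wy":0,"wz":12},{"dx":-8,"dy":36,"dz":-6,"wx":0,"wy":0,"wz":16},{"dx":-9,"dy":42,"dz":-6,"wx":0,"wy":0,"wz":18.2},{"dx":-10,"dy":48,"dz":-6,"wx":0,"wy":0,"wz":18.2},{"dx":-11,"dy":54,"dz":-6,"wx":0,"wy":0,"wz":18.2},{"dx":-12,"dy":60,"dz":-6,"wx":0,"wy":0,"wz":18.2}]' 8.7 20
python3 -m crank '[{"dx":0,"dy":4,"dz":0.5,"wx":0,"wy":0,"wz":0},{"dx":0,"dy":6,"dz":1,"wx":0,"wy":0,"wz":0},{"dx":0,"dy":6.3,"dz":2,"wx":0,"wy":0,"wz":0},{"dx":0,"dy":6.3,"dz":2,"wx":0,"wy":0,"wz":0},{"dx":0,"dy":6.3,"dz":2,"wx":0,"wy":0,"wz":0},{"dx":0,"dy":6.3,"dz":2,"wx":0,"wy":0,"wz":0},{"dx":0,"dy":6.3,"dz":2,"wx":0,"wy":0,"wz":0},{"dx":0,"dy":6.3,"dz":2,"wx":0,"wy":0,"wz":0},{"dx":0,"dy":6.3,"dz":2,"wx":0,"wy":0,"wz":0},{"dx":0,"dy":6.3,"dz":2,"wx":0,"wy":0,"wz":0}]'
python3 - <<'E'
from h import *
wood('wrist','w4')
print([(d['centre'],d['confidence']) for d in arm.mark_of('wrist','paste_tin')])
disc('top',.056,(8,120,90),(28,255,255),(170,180,205,225))
wood('top','t3')
go((.456,-.338,.08,-11))
E
```

```text
t: 14.55
eef_pos: [0.4222, -0.2667, 0.2788]
ee_rot: [-3.141, 0.001, -0.191]
force: [1.9, 0.8, 0.2]
width: 0.087
gripper_force: 0.0
t: 15.8
eef_pos: [0.4111, -0.3267, 0.2593]
ee_rot: [-3.142, -0.0, -0.191]
force: [-0.7, -0.4, 0.3]
width: 0.0872
gripper_force: 0.0
w4 bbox [135   0  77  81] rect mm [ 604.8 -181.1] [85.3 91.3] ang 79.1
w4 bbox [ 41  28  96 186] rect mm [524.4 -19.3] [ 96.1 241.7] ang 86.5
w4 bbox [149 167  46  37] rect mm [ 428.4 -120.2] [65.2 51.9] ang 79.0
[([0.4531, -0.3365, 0.0643], 0.83), ([0.3169, -0.3729, 0.002], 0.59)]
top centroid [487.2 333.1] area diam 136.1 [489.9 331.9]
t3 bbox [182   0  37  48] rect mm [1014.8  343.1] [169.   79.3] ang 16.2
t3 bbox [260   0  27  48] rect mm [1018.6  124.6] [147.1  75.7] ang 1.5
t3 bbox [513  36  83  81] rect mm [ 866.5 -690.7] [222.5 228.5] ang 81.5
t3 bbox [235 133  42  62] rect mm [602.3 163.7] [ 95.2 163.2] ang 82.4
t3 bbox [302 148  37  87] rect mm [527.3 -16.5] [ 89.2 240.2] ang 86.7
t 16.0 at [ 0.4111 -0.3267  0.2593] [180.  -0. -11.] w 0.0868 F [ 0.2754  0.766  -0.5278]
(0.456, -0.338, 0.08, -11) -> d [ 4.62  0.25 17.93] w [ 0.   -0.    0.03]
```

View pics/w4.png

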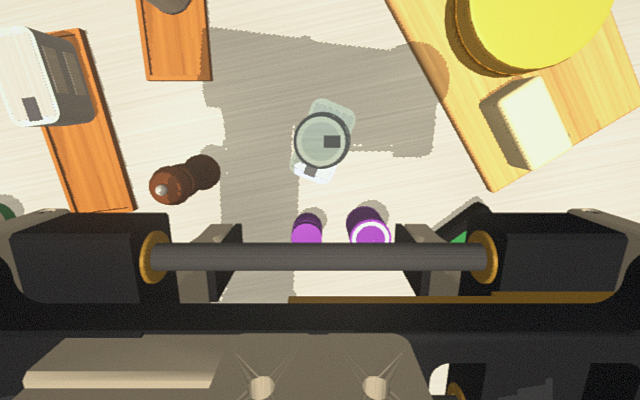

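```bash
python3 -c "
import cv2;f=cv2.imread('pics/t3.png')[100:280,140:500];cv2.imwrite('pics/t3c.png',cv2.resize(f,None,fx=2.2,fy=2.2))"
```

```text
(no output)
```

View pics/t3c.png

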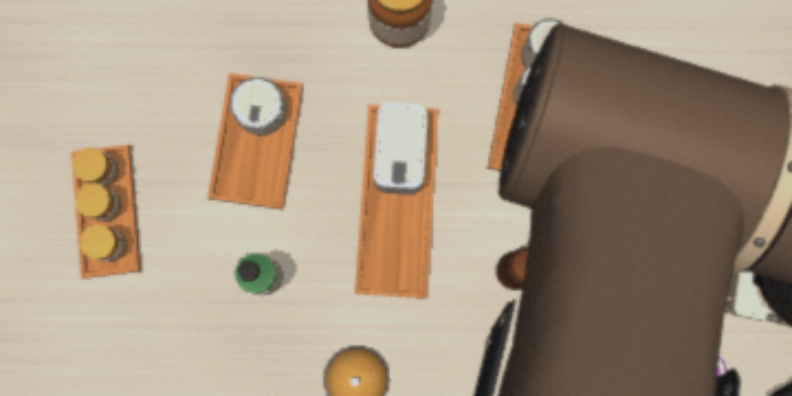

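The honey jar stands upright in line with its fellows, at (100,243) in the crop. In the wrist view the paste tin's lid is a circle centred at (322,139) with radius about 29 px.

```bash
python3 - <<'E'
from h import *
print(proj('wrist',[[322,139],[294,139],[350,139],[322,111],[322,167]],.124)[:,:2])
f=cv2.imread('pics/w4.png',0)[90:190,270:380]
print(cv2.HoughCircles(cv2.resize(f,None,fx=4,fy=4),cv2.HOUGH_GRADIENT,1,40,param1=120,param2=30,minRadius=90,maxRadius=135)[0][:4]/4+[270,90,0])
E
```

```text
[[ 0.458  -0.3398]
 [ 0.4632 -0.3129]
 [ 0.4528 -0.3667]
 [ 0.4839 -0.3447]
 [ 0.4309 -0.3346]]
[[320.625 141.125  24.7  ]]
```

```bash
python3 -m crank '[{"dx":2.4,"dy":0.15,"dz":2,"wx":0,"wy":0,"wz":0},{"dx":4.7,"dy":0.3,"dz":6,"wx":0,"wy":0,"wz":0},{"dx":4.7,"dy":0.3,"dz":9,"wx":0,"wy":0,"wz":0},{"dx":4.7,"dy":0.3,"dz":12,"wx":0,"wy":0,"wz":0},{"dx":4.7,"dy":0.3,"dz":14,"wx":0,"wy":0,"wz":0},{"dx":4.7,"dy":0.3,"dz":16,"wx":0,"wy":0,"wz":0},{"dx":4.7,"dy":0.3,"dz":17,"wx":0,"wy":0,"wz":0},{"dx":4.7,"dy":0.3,"dz":17.8,"wx":0,"wy":0,"wz":0},{"dx":4.7,"dy":0.3,"dz":18,"wx":0,"wy":0,"wz":0},{"dx":4.7,"dy":0.3,"dz":18,"wx":0,"wy":0,"wz":0}]'
python3 -m crank '[{"dx":0,"dy":0,"dz":0,"wx":0,"wy":0,"wz":0},{"dx":0,"dy":0,"dz":0,"wx":0,"wy":0,"wz":0},{"dx":0,"dy":0,"dz":0,"wx":0,"wy":0,"wz":0},{"dx":0,"dy":0,"dz":0,"wx":0,"wy":0,"wz":0},{"dx":0,"dy":0,"dz":0,"wx":0,"wy":0,"wz":0},{"dx":0,"dy":0,"dz":0,"wx":0,"wy":0,"wz":0},{"dx":0,"dy":0,"dz":0,"wx":0,"wy":0,"wz":0},{"dx":0,"dy":0,"dz":0,"wx":0,"wy":0,"wz":0},{"dx":0,"dy":0,"dz":0,"wx":0,"wy":0,"wz":0},{"dx":0,"dy":0,"dz":0,"wx":0,"wy":0,"wz":0}]' 4.7 20
python3 -c "
from h import *
go((.603,-.179,.16,-11))"
```

```text
t: 17.25
eef_pos: [0.4569, -0.3387, 0.0797]
ee_rot: [3.141, -0.001, -0.191]
force: [-0.5, 0.2, 1.1]
width: 0.0869
gripper_force: 0.0
t: 18.5
eef_pos: [0.4567, -0.3386, 0.0793]
ee_rot: [3.142, -0.0, -0.191]
force: [0.1, 0.4, 2.3]
width: 0.0526
gripper_force: 20.0
t 18.5 at [ 0.4567 -0.3386  0.0793] [180.  -0. -11.] w 0.0526 F [0.0544 0.435  2.282 ]
(0.603, -0.179, 0.16, -11) -> d [ 11.33 -18.45  -8.07] w [ 0.   -0.01  0.04]
```

```bash
python3 -m crank '[{"dx":0,"dy":0,"dz":-1,"wx":0,"wy":0,"wz":0},{"dx":0,"dy":0,"dz":-3.5,"wx":0,"wy":0,"wz":0},{"dx":0,"dy":0,"dz":-7,"wx":0,"wy":0,"wz":0},{"dx":1.5,"dy":-2.5,"dz":-9,"wx":0,"wy":0,"wz":0},{"dx":4,"dy":-6.5,"dz":-9,"wx":0,"wy":0,"wz":0},{"dx":7,"dy":-11.5,"dz":-9,"wx":0,"wy":0,"wz":0},{"dx":9.5,"dy":-15.5,"dz":-9,"wx":0,"wy":0,"wz":0},{"dx":11,"dy":-17.9,"dz":-9,"wx":0,"wy":0,"wz":0},{"dx":11.3,"dy":-18.4,"dz":-9,"wx":0,"wy":0,"wz":0},{"dx":11.3,"dy":-18.4,"dz":-9,"wx":0,"wy":0,"wz":0}]'
python3 - <<'E'
from h import *
wood('wrist','w5')
disc('top',.056,(8,120,90),(28,255,255),(174,204,205,224))
print([(d['centre'],d['confidence']) for d in arm.mark_of('wrist','paste_tray')])
go((.603,-.179,.021,-11))
E
```

```text
t: 19.75
eef_pos: [0.6022, -0.1796, 0.1691]
ee_rot: [3.141, 0.001, -0.191]
force: [0.1, -0.5, -1.4]
width: 0.0529
gripper_force: 20.0
w5 bbox [24  0 98 91] rect mm [772.5  24.8] [ 66.2 111.6] ang 38.0
w5 bbox [275  30  85 178] rect mm [ 662.8 -190.6] [ 82.4 178.3] ang 79.1
w5 bbox [562  86  78 128] rect mm [ 578.4 -471.8] [ 69.9 134.6] ang 79.7
w5 bbox [  0 167  65  42] rect mm [655.5 130.5] [60.6 46.8] ang 82.2
w5 bbox [129 166  94  48] rect mm [618.7 -22.9] [92.7 54.7] ang 86.5
top centroid [456.7 329.2] area diam 84.6 [457.2 327.9]
[([0.6001, -0.1799, 0.0018], 0.62)]
t 19.9 at [ 0.6018 -0.1804  0.1694] [180.   0. -11.] w 0.0526 F [ 0.3063  0.0612 -1.8181]
(0.603, -0.179, 0.021, -11) -> d [ 0.09 -0.16 14.84] w [ 0.    0.01 -0.04]
```

View pics/w5.png

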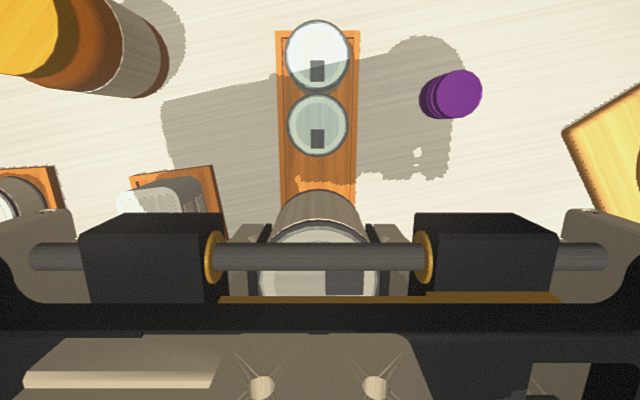

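The paste tin is held at about (318,260), centred on the tray axis, with its fellows at (317,55) and (317,125).

```bash
python3 -m crank '[{"dx":0,"dy":-0.15,"dz":2,"wx":0,"wy":0,"wz":0},{"dx":0,"dy":-0.15,"dz":5,"wx":0,"wy":0,"wz":0},{"dx":0,"dy":-0.15,"dz":8,"wx":0,"wy":0,"wz":0},{"dx":0,"dy":-0.15,"dz":10.5,"wx":0,"wy":0,"wz":0},{"dx":0,"dy":-0.15,"dz":12.5,"wx":0,"wy":0,"wz":0},{"dx":0,"dy":-0.15,"dz":13.7,"wx":0,"wy":0,"wz":0},{"dx":0,"dy":-0.15,"dz":14.3,"wx":0,"wy":0,"wz":0},{"dx":0,"dy":-0.15,"dz":14.6,"wx":0,"wy":0,"wz":0},{"dx":0,"dy":-0.15,"dz":14.75,"wx":0,"wy":0,"wz":0},{"dx":0,"dy":-0.15,"dz":14.85,"wx":0,"wy":0,"wz":0}]'
python3 -m crank '[{"dx":0,"dy":0,"dz":0,"wx":0,"wy":0,"wz":0},{"dx":0,"dy":0,"dz":0,"wx":0,"wy":0,"wz":0},{"dx":0,"dy":0,"dz":0,"wx":0,"wy":0,"wz":0},{"dx":0,"dy":0,"dz":0,"wx":0,"wy":0,"wz":0},{"dx":0,"dy":0,"dz":0,"wx":0,"wy":0,"wz":0},{"dx":0,"dy":0,"dz":0,"wx":0,"wy":0,"wz":0},{"dx":0,"dy":0,"dz":0,"wx":0,"wy":0,"wz":0},{"dx":0,"dy":0,"dz":0,"wx":0,"wy":0,"wz":0},{"dx":0,"dy":0,"dz":0,"wx":0,"wy":0,"wz":0},{"dx":0,"dy":0,"dz":0,"wx":0,"wy":0,"wz":0}]'

```

```text
t: 21.15
eef_pos: [0.6033, -0.1779, 0.0213]
ee_rot: [-3.141, -0.001, -0.191]
force: [-2.6, 1.6, 7.8]
width: 0.0527
gripper_force: 20.0
t: 22.4
eef_pos: [0.6033, -0.1779, 0.0213]
ee_rot: [-3.142, -0.001, -0.191]
force: [-1.9, 1.5, 6.2]
width: 0.0529
gripper_force: 20.0
```

```bash
python3 -m crank '[{"dx":0,"dy":0,"dz":0,"wx":0,"wy":0,"wz":0},{"dx":0,"dy":0,"dz":0,"wx":0,"wy":0,"wz":0},{"dx":0,"dy":0,"dz":0,"wx":0,"wy":0,"wz":0},{"dx":0,"dy":0,"dz":0,"wx":0,"wy":0,"wz":0},{"dx":0,"dy":0,"dz":-1,"wx":0,"wy":0,"wz":0},{"dx":0,"dy":0,"dz":-3,"wx":0,"wy":0,"wz":0},{"dx":0,"dy":0,"dz":-7,"wx":0,"wy":0,"wz":0},{"dx":0,"dy":0,"dz":-12,"wx":0,"wy":0,"wz":0},{"dx":0,"dy":0,"dz":-17,"wx":0,"wy":0,"wz":0},{"dx":0,"dy":0,"dz":-20,"wx":0,"wy":0,"wz":0}]' 7.4 12
python3 - <<'E'
from h import *
disc('top',.056,(12,120,120),(28,255,255),(174,204,205,224))
go((.41,-.33,.22,-7.6))
E
```

```text
t: 23.65
eef_pos: [0.6037, -0.1781, 0.2248]
ee_rot: [-3.141, -0.004, -0.191]
force: [0.7, 0.3, -1.0]
width: 0.0734
gripper_force: 0.0
top centroid [456.4 329.8] area diam 84.6 [457.2 327.9]
t 23.7 at [ 0.6051 -0.1786  0.2285] [-180.    -0.5  -10.9] w 0.0738 F [1.9979 0.3494 4.8515]
(0.41, -0.33, 0.22, -7.6) -> d [-16.29  18.56   0.71] w [ 0.01 -0.51 -3.32]
```

```bash
python3 -m crank '[{"dx":-3,"dy":3.5,"dz":0,"wx":0,"wy":0,"wz":-1},{"dx":-6.5,"dy":7.5,"dz":0,"wx":0,"wy":0,"wz":-2},{"dx":-10.5,"dy":12,"dz":0,"wx":0,"wy":0,"wz":-3.3},{"dx":-14,"dy":16,"dz":0.5,"wx":0,"wy":0,"wz":-3.3},{"dx":-16,"dy":18.3,"dz":0.5,"wx":0,"wy":0,"wz":-3.3},{"dx":-16.3,"dy":18.5,"dz":0.5,"wx":0,"wy":0,"wz":-3.3},{"dx":-16.3,"dy":18.5,"dz":0.5,"wx":0,"wy":0,"wz":-3.3},{"dx":-16.3,"dy":18.5,"dz":0.5,"wx":0,"wy":0,"wz":-3.3},{"dx":-16.3,"dy":18.5,"dz":0.5,"wx":0,"wy":0,"wz":-3.3},{"dx":-16.3,"dy":18.5,"dz":0.5,"wx":0,"wy":0,"wz":-3.3}]' 8.7 20
python3 - <<'E'
from h import *
f=arm.grab_frame('wrist'); k=arm.calibration('wrist'); cv2.imwrite('pics/w6.png',f[:,:,::-1])
T=np.array(k['world_from_camera'])
p=T[:3,:3].T@(np.array([.457,-.339,.064])-T[:3,3]); u=int(k['fx']*p[0]/p[2]+k['cx']); v=int(k['fy']*p[1]/p[2]+k['cy'])
print(u,v); g=cv2.cvtColor(f,cv2.COLOR_RGB2GRAY)[max(v-60,0):v+60,u-70:u+70]
cv2.imwrite('pics/w6c.png',cv2.resize(f[max(v-60,0):v+60,u-70:u+70,::-1],None,fx=4,fy=4))
c=cv2.HoughCircles(cv2.resize(g,None,fx=4,fy=4),cv2.HOUGH_GRADIENT,1,20,param1=100,param2=30,minRadius=100,maxRadius=200)
if c is not None:
  for x in c[0][:5]: q=[x[0]/4+u-70,x[1]/4+max(v-60,0)]; print(q,x[2]/4,proj('wrist',[q],.064,k)[0],'r mm',x[2]/4/k['fx']*p[2]*1000)
for n in ('tuna_tin','sardine_tin'): print([(d['centre'],d['confidence']) for d in arm.mark_of('wrist',n)])
for d in arm.masks_of('wrist','tuna_tin')[:2]:
    vv,uu=np.nonzero(d['pixels']); 
    if len(uu): P=proj('wrist',np.c_[uu,vv],.064,k)[:,:2]*1000; print('mask',d['confidence'],cv2.minEnclosingCircle(P.astype(np.float32)),P.mean(0))
go((.457,-.339,.04,-7.6))
E
```

```text
t: 24.95
eef_pos: [0.4081, -0.3282, 0.2156]
ee_rot: [-3.142, 0.0, -0.133]
force: [0.2, 0.2, -0.2]
width: 0.0871
gripper_force: 0.0
322 136
[np.float32(323.375), np.float32(140.125)] 32.275 [ 0.4533 -0.3399  0.064 ] r mm 33.2633269245344
[np.float32(328.375), np.float32(138.875)] 34.725 [ 0.4538 -0.3452  0.064 ] r mm 35.78834749351749
[np.float32(319.375), np.float32(143.875)] 37.5 [ 0.45   -0.3353  0.064 ] r mm 38.648326162106876
[np.float32(324.625), np.float32(145.125)] 27.6 [ 0.448  -0.3406  0.064 ] r mm 28.445167331712522
[np.float32(320.625), np.float32(135.625)] 26.85 [ 0.4582 -0.3377  0.064 ] r mm 27.672201712968057
[([0.4563, -0.3432, 0.0263], 0.61)]
[]
mask 0.6 ((452.9533386230469, -339.7583312988281), 33.28982925415039) [ 453.5485 -340.0756]
t 25.15 at [ 0.4078 -0.3285  0.2157] [-180.     0.    -7.7] w 0.0866 F [-0.1865 -0.8485 -0.379 ]
(0.457, -0.339, 0.04, -7.6) -> d [ 5.02  0.39 17.57] w [-0.    0.01 -0.05]
```

View pics/w6c.png

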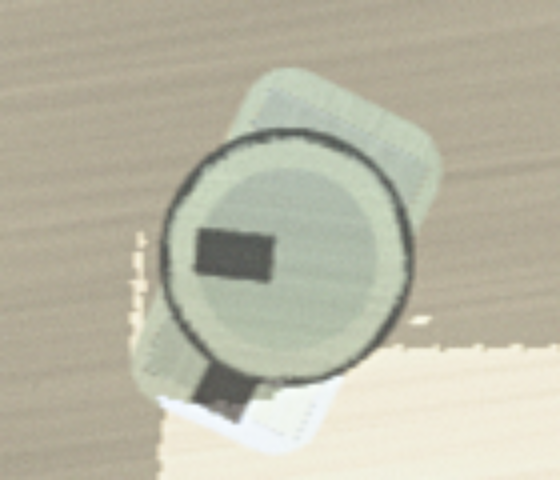

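The crop shows the tuna tin sitting centred on the slanting sardine tin. The mask and Hough fits agree on (0.453,-0.340).

```bash
python3 -m crank '[{"dx":2.4,"dy":0.25,"dz":2,"wx":0,"wy":0,"wz":0},{"dx":4.65,"dy":0.5,"dz":6,"wx":0,"wy":0,"wz":0},{"dx":4.65,"dy":0.5,"dz":9,"wx":0,"wy":0,"wz":0},{"dx":4.65,"dy":0.5,"dz":12,"wx":0,"wy":0,"wz":0},{"dx":4.65,"dy":0.5,"dz":14,"wx":0,"wy":0,"wz":0},{"dx":4.65,"dy":0.5,"dz":16,"wx":0,"wy":0,"wz":0},{"dx":4.65,"dy":0.5,"dz":17,"wx":0,"wy":0,"wz":0},{"dx":4.65,"dy":0.5,"dz":17.6,"wx":0,"wy":0,"wz":0},{"dx":4.65,"dy":0.5,"dz":17.8,"wx":0,"wy":0,"wz":0},{"dx":4.65,"dy":0.5,"dz":17.8,"wx":0,"wy":0,"wz":0}]'
python3 -m crank '[{"dx":0,"dy":0,"dz":0,"wx":0,"wy":0,"wz":0},{"dx":0,"dy":0,"dz":0,"wx":0,"wy":0,"wz":0},{"dx":0,"dy":0,"dz":0,"wx":0,"wy":0,"wz":0},{"dx":0,"dy":0,"dz":0,"wx":0,"wy":0,"wz":0},{"dx":0,"dy":0,"dz":0,"wx":0,"wy":0,"wz":0},{"dx":0,"dy":0,"dz":0,"wx":0,"wy":0,"wz":0},{"dx":0,"dy":0,"dz":0,"wx":0,"wy":0,"wz":0},{"dx":0,"dy":0,"dz":0,"wx":0,"wy":0,"wz":0},{"dx":0,"dy":0,"dz":0,"wx":0,"wy":0,"wz":0},{"dx":0,"dy":0,"dz":0,"wx":0,"wy":0,"wz":0}]' 5.8 20
python3 -c "
from h import *
go((.5686,.168,.19,-7.7))"
```

```text
t: 26.4
eef_pos: [0.4534, -0.3398, 0.0382]
ee_rot: [3.141, -0.001, -0.134]
force: [-0.4, -0.6, -0.2]
width: 0.0871
gripper_force: 0.0
t: 27.65
eef_pos: [0.4532, -0.3398, 0.038]
ee_rot: [3.141, -0.0, -0.134]
force: [-0.8, 0.9, 5.1]
width: 0.0649
gripper_force: 20.0
t 27.65 at [ 0.4532 -0.3398  0.038 ] [180.   -0.   -7.7] w 0.0649 F [-0.8333  0.8914  5.1034]
(0.5686, 0.168, 0.19, -7.7) -> d [  4.67 -51.86 -15.21] w [ 0.01 -0.01  0.04]
```

```bash
python3 -m crank '[{"dx":0,"dy":0,"dz":-1,"wx":0,"wy":0,"wz":0},{"dx":0,"dy":0,"dz":-4,"wx":0,"wy":0,"wz":0},{"dx":0,"dy":0,"dz":-8,"wx":0,"wy":0,"wz":0},{"dx":0,"dy":-0.5,"dz":-12,"wx":0,"wy":0,"wz":0},{"dx":0.5,"dy":-3,"dz":-15,"wx":0,"wy":0,"wz":0},{"dx":1,"dy":-7.5,"dz":-15.2,"wx":0,"wy":0,"wz":0},{"dx":1.5,"dy":-13,"dz":-15.2,"wx":0,"wy":0,"wz":0},{"dx":2,"dy":-19,"dz":-15.2,"wx":0,"wy":0,"wz":0},{"dx":2.5,"dy":-25,"dz":-15.2,"wx":0,"wy":0,"wz":0},{"dx":3,"dy":-31,"dz":-15.2,"wx":0,"wy":0,"wz":0}]'
python3 -m crank '[{"dx":0.5,"dy":-6,"dz":0,"wx":0,"wy":0,"wz":0},{"dx":1,"dy":-11.5,"dz":0,"wx":0,"wy":0,"wz":0},{"dx":1.3,"dy":-16,"dz":0,"wx":0,"wy":0,"wz":0},{"dx":1.6,"dy":-19,"dz":0,"wx":0,"wy":0,"wz":0},{"dx":1.65,"dy":-20.5,"dz":0,"wx":0,"wy":0,"wz":0},{"dx":1.65,"dy":-20.9,"dz":0,"wx":0,"wy":0,"wz":0},{"dx":1.65,"dy":-20.9,"dz":0,"wx":0,"wy":0,"wz":0},{"dx":1.65,"dy":-20.9,"dz":0,"wx":0,"wy":0,"wz":0},{"dx":1.65,"dy":-20.9,"dz":0,"wx":0,"wy":0,"wz":0},{"dx":1.65,"dy":-20.9,"dz":0,"wx":0,"wy":0,"wz":0}]'
python3 - <<'E'
from h import *
wood('wrist','w7')
print([(d['centre'],d['confidence']) for d in arm.mark_of('wrist','tuna_tray')])
go((.5686,.168,.016,-7.7))
E
```

```text
t: 28.9
eef_pos: [0.5241, -0.0346, 0.1902]
ee_rot: [-3.141, -0.0, -0.134]
force: [1.3, -0.2, -0.8]
width: 0.0648
gripper_force: 20.0
t: 30.15
eef_pos: [0.5684, 0.168, 0.1899]
ee_rot: [-3.141, -0.0, -0.134]
force: [-0.2, 0.1, -1.5]
width: 0.0645
gripper_force: 20.0
w7 bbox [573   0  67 148] rect mm [ 634.3 -172.6] [ 76.9 144.8] ang 79.4
w7 bbox [273  75  88 123] rect mm [614.2 163.4] [ 94.2 134.5] ang 82.3
w7 bbox [436  84  89 130] rect mm [572.6 -15.7] [ 92.8 147.3] ang 86.9
w7 bbox [124 176  74  38] rect mm [567.1 356.1] [45.8 76. ] ang 7.0
[([0.5661, 0.1669, -0.0023], 0.62)]
t 30.25 at [0.5684 0.1682 0.1898] [-180.    -0.    -7.7] w 0.0646 F [ 0.0442  0.6235 -1.678 ]
(0.5686, 0.168, 0.016, -7.7) -> d [ 0.02  0.02 17.38] w [-0.01 -0.    0.02]
```

View pics/w7.png

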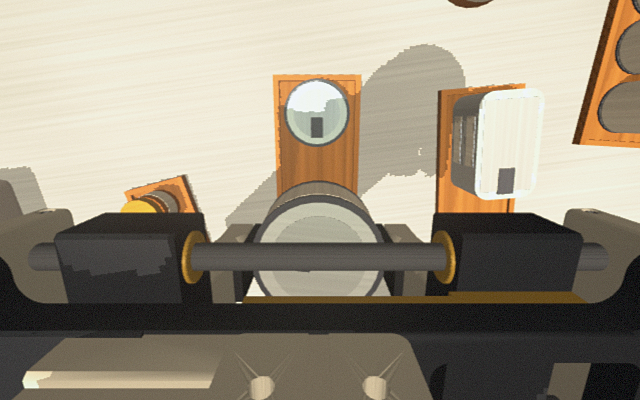

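The tuna tin is held at about (318,250), centred on its tray's axis at (318,75-195).

```bash
python3 -m crank '[{"dx":-0.15,"dy":-0.1,"dz":2,"wx":0,"wy":0,"wz":0},{"dx":-0.15,"dy":-0.1,"dz":6,"wx":0,"wy":0,"wz":0},{"dx":-0.15,"dy":-0.1,"dz":10,"wx":0,"wy":0,"wz":0},{"dx":-0.15,"dy":-0.1,"dz":13,"wx":0,"wy":0,"wz":0},{"dx":-0.15,"dy":-0.1,"dz":15,"wx":0,"wy":0,"wz":0},{"dx":-0.15,"dy":-0.1,"dz":16.2,"wx":0,"wy":0,"wz":0},{"dx":-0.15,"dy":-0.1,"dz":16.8,"wx":0,"wy":0,"wz":0},{"dx":-0.15,"dy":-0.1,"dz":17.1,"wx":0,"wy":0,"wz":0},{"dx":-0.15,"dy":-0.1,"dz":17.3,"wx":0,"wy":0,"wz":0},{"dx":-0.15,"dy":-0.1,"dz":17.4,"wx":0,"wy":0,"wz":0}]'

```

```text
t: 31.5
eef_pos: [0.5673, 0.1698, 0.0162]
ee_rot: [-3.141, -0.001, -0.134]
force: [0.3, 0.5, -1.4]
width: 0.0647
gripper_force: 20.0
```

```bash
python3 -m crank '[{"dx":0,"dy":0,"dz":0.05,"wx":0,"wy":0,"wz":0},{"dx":0,"dy":0,"dz":0.1,"wx":0,"wy":0,"wz":0},{"dx":0,"dy":0,"dz":0.1,"wx":0,"wy":0,"wz":0},{"dx":0,"dy":0,"dz":0.1,"wx":0,"wy":0,"wz":0},{"dx":0,"dy":0,"dz":0.1,"wx":0,"wy":0,"wz":0},{"dx":0,"dy":0,"dz":0.1,"wx":0,"wy":0,"wz":0},{"dx":0,"dy":0,"dz":0.1,"wx":0,"wy":0,"wz":0},{"dx":0,"dy":0,"dz":0.1,"wx":0,"wy":0,"wz":0},{"dx":0,"dy":0,"dz":0.1,"wx":0,"wy":0,"wz":0},{"dx":0,"dy":0,"dz":0.1,"wx":0,"wy":0,"wz":0}]'

```

```text
t: 32.75
eef_pos: [0.5673, 0.1698, 0.0159]
ee_rot: [-3.141, -0.001, -0.133]
force: [-3.6, 0.0, 8.3]
width: 0.0646
gripper_force: 20.0
```

Contact. I release it and retreat.

```bash
python3 -m crank '[{"dx":0,"dy":0,"dz":0,"wx":0,"wy":0,"wz":0},{"dx":0,"dy":0,"dz":0,"wx":0,"wy":0,"wz":0},{"dx":0,"dy":0,"dz":0,"wx":0,"wy":0,"wz":0},{"dx":0,"dy":0,"dz":0,"wx":0,"wy":0,"wz":0},{"dx":0,"dy":0,"dz":-1,"wx":0,"wy":0,"wz":0},{"dx":0,"dy":0,"dz":-3,"wx":0,"wy":0,"wz":0},{"dx":0,"dy":0,"dz":-7,"wx":0,"wy":0,"wz":0},{"dx":0,"dy":0,"dz":-12,"wx":0,"wy":0,"wz":0},{"dx":0,"dy":0,"dz":-17,"wx":0,"wy":0,"wz":0},{"dx":0,"dy":0,"dz":-20,"wx":0,"wy":0,"wz":0}]' 8.4 12
python3 -c "
from h import *
go((.40,-.32,.20,-33.7))"
```

```text
t: 34.0
eef_pos: [0.5678, 0.1699, 0.2187]
ee_rot: [-3.139, -0.003, -0.133]
force: [1.6, -0.4, -0.8]
width: 0.0838
gripper_force: 0.0
t 34.0 at [0.5678 0.1699 0.2187] [-179.9   -0.2   -7.6] w 0.0838 F [ 1.6357 -0.3905 -0.7505]
(0.4, -0.32, 0.2, -33.7) -> d [-10.12  50.79   1.71] w [-0.18 -0.16 26.05]
```

```bash
python3 -m crank '[{"dx":-1.2,"dy":6,"dz":0,"wx":0,"wy":0,"wz":4},{"dx":-2.4,"dy":12,"dz":0,"wx":0,"wy":0,"wz":8},{"dx":-3.6,"dy":18,"dz":0,"wx":0,"wy":0,"wz":12},{"dx":-4.8,"dy":24,"dz":0,"wx":0,"wy":0,"wz":16},{"dx":-6,"dy":30,"dz":0,"wx":0,"wy":0,"wz":20},{"dx":-7.2,"dy":36,"dz":0,"wx":0,"wy":0,"wz":24},{"dx":-8.4,"dy":42,"dz":0,"wx":0,"wy":0,"wz":26},{"dx":-9.2,"dy":47,"dz":1,"wx":0,"wy":0,"wz":26},{"dx":-9.6,"dy":49.5,"dz":1.7,"wx":0,"wy":0,"wz":26},{"dx":-9.6,"dy":50,"dz":1.7,"wx":0,"wy":0,"wz":26}]' 8.7 20
python3 -m crank '[{"dx":0,"dy":0,"dz":0,"wx":0,"wy":0,"wz":0},{"dx":0,"dy":0,"dz":0,"wx":0,"wy":0,"wz":0},{"dx":0,"dy":0,"dz":0,"wx":0,"wy":0,"wz":0},{"dx":0,"dy":0,"dz":0,"wx":0,"wy":0,"wz":0},{"dx":0,"dy":0,"dz":0,"wx":0,"wy":0,"wz":0},{"dx":0,"dy":0,"dz":0,"wx":0,"wy":0,"wz":0},{"dx":0,"dy":0,"dz":0,"wx":0,"wy":0,"wz":0},{"dx":0,"dy":0,"dz":0,"wx":0,"wy":0,"wz":0},{"dx":0,"dy":0,"dz":0,"wx":0,"wy":0,"wz":0},{"dx":0,"dy":0,"dz":0,"wx":0,"wy":0,"wz":0}]'
python3 - <<'E'
from h import *
wood('top','t8')
wood('wrist','w8'); k=arm.calibration('wrist')
for d in arm.masks_of('wrist','sardine_tin')[:3]:
    v,u=np.nonzero(d['pixels']); P=proj('wrist',np.c_[u,v],.028,k)[:,:2]*1000
    print(d['confidence'],u.min(),u.max(),v.min(),v.max(),cv2.minAreaRect(P.astype(np.float32)))
print([(d['centre'],d['confidence']) for d in arm.mark_of('wrist','sardine_tin')])
go((.448,-.3396,.009,-33.7))
E
```

```text
t: 35.25
eef_pos: [0.4042, -0.3143, 0.1977]
ee_rot: [3.141, 0.001, -0.59]
force: [-0.4, -0.2, -0.1]
width: 0.0872
gripper_force: 0.0
t: 36.5
eef_pos: [0.4052, -0.3131, 0.1977]
ee_rot: [3.142, 0.0, -0.588]
force: [0.0, -0.3, -0.2]
width: 0.0871
gripper_force: 0.0
t8 bbox [182   0  37  48] rect mm [1014.8  343.1] [169.   79.3] ang 16.2
t8 bbox [260   0  27  49] rect mm [1017.2  124.5] [150.   75.8] ang 1.5
t8 bbox [513  36  83  81] rect mm [ 866.4 -690.7] [222.2 228.6] ang 81.4
t8 bbox [235 134  42  61] rect mm [602.4 163.7] [ 95.2 163.3] ang 82.4
t8 bbox [302 148  37  87] rect mm [526.5 -16.5] [ 89.2 238.5] ang 86.7
w8 bbox [ 84   0  91 149] rect mm [ 627.4 -186.1] [ 86.4 139.4] ang 79.0
w8 bbox [391   0 149 110] rect mm [ 426.2 -521.8] [203.7   5.7] ang 23.0
w8 bbox [  0 126 101  88] rect mm [582.2 -59.9] [129.8  43. ] ang 7.2
0.71 288 343 86 183 ((448.184326171875, -338.09075927734375), (60.614383697509766, 103.93574523925781), 57.54170608520508)
[([0.4464, -0.3417, -0.0037], 0.9)]
t 36.7 at [ 0.4052 -0.3131  0.1977] [180.   -0.  -33.7] w 0.087 F [ 0.0417 -0.5075  1.1169]
(0.448, -0.3396, 0.009, -33.7) -> d [ 5.03 -0.17 18.88] w [ 0.   -0.    0.03]
```

View pics/w8.png

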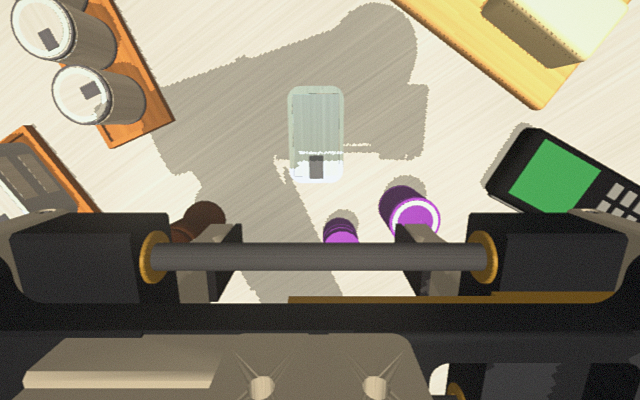

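The sardine tin lies alone at (316,135), aligned with the tool. The purple items at (341,232) and (412,215) are clear of the fingers.

```bash
python3 -m crank '[{"dx":2.5,"dy":-0.1,"dz":2,"wx":0,"wy":0,"wz":-0.7},{"dx":5,"dy":-0.2,"dz":6,"wx":0,"wy":0,"wz":-0.7},{"dx":5,"dy":-0.2,"dz":10,"wx":0,"wy":0,"wz":-0.7},{"dx":5,"dy":-0.2,"dz":13,"wx":0,"wy":0,"wz":-0.7},{"dx":5,"dy":-0.2,"dz":15.5,"wx":0,"wy":0,"wz":-0.7},{"dx":5,"dy":-0.2,"dz":17.2,"wx":0,"wy":0,"wz":-0.7},{"dx":5,"dy":-0.2,"dz":18.2,"wx":0,"wy":0,"wz":-0.7},{"dx":5,"dy":-0.2,"dz":18.7,"wx":0,"wy":0,"wz":-0.7},{"dx":5,"dy":-0.2,"dz":18.85,"wx":0,"wy":0,"wz":-0.7},{"dx":5,"dy":-0.2,"dz":18.85,"wx":0,"wy":0,"wz":-0.7}]'
python3 -m crank '[{"dx":0,"dy":0,"dz":0,"wx":0,"wy":0,"wz":0},{"dx":0,"dy":0,"dz":0,"wx":0,"wy":0,"wz":0},{"dx":0,"dy":0,"dz":0,"wx":0,"wy":0,"wz":0},{"dx":0,"dy":0,"dz":0,"wx":0,"wy":0,"wz":0},{"dx":0,"dy":0,"dz":0,"wx":0,"wy":0,"wz":0},{"dx":0,"dy":0,"dz":0,"wx":0,"wy":0,"wz":0},{"dx":0,"dy":0,"dz":0,"wx":0,"wy":0,"wz":0},{"dx":0,"dy":0,"dz":0,"wx":0,"wy":0,"wz":0},{"dx":0,"dy":0,"dz":0,"wx":0,"wy":0,"wz":0},{"dx":0,"dy":0,"dz":0,"wx":0,"wy":0,"wz":0}]' 5.4 25
python3 -c "
from h import *
go((.4740,-.0135,.18,-3.3))"
```

```text
t: 37.95
eef_pos: [0.4483, -0.3393, 0.0097]
ee_rot: [-3.141, -0.001, -0.575]
force: [0.5, -0.6, -0.6]
width: 0.0867
gripper_force: 0.0
t: 39.2
eef_pos: [0.4481, -0.3392, 0.0094]
ee_rot: [-3.142, -0.0, -0.575]
force: [0.3, 2.0, 4.7]
width: 0.0599
gripper_force: 25.0
t 39.2 at [ 0.4481 -0.3392  0.0094] [-180.   -0.  -33.] w 0.0599 F [0.2923 2.038  4.6989]
(0.474, -0.0135, 0.18, -3.3) -> d [-15.54 -28.74 -17.06] w [  0.    -0.02 -29.66]
```

```bash
python3 -m crank '[{"dx":0,"dy":0,"dz":-1,"wx":0,"wy":0,"wz":0},{"dx":0,"dy":0,"dz":-4,"wx":0,"wy":0,"wz":0},{"dx":0,"dy":0,"dz":-8,"wx":0,"wy":0,"wz":0},{"dx":0,"dy":0,"dz":-12,"wx":0,"wy":0,"wz":0},{"dx":0,"dy":0,"dz":-15.5,"wx":0,"wy":0,"wz":0},{"dx":-1,"dy":-2,"dz":-17,"wx":0,"wy":0,"wz":-2},{"dx":-3.2,"dy":-6,"dz":-17,"wx":0,"wy":0,"wz":-6},{"dx":-5.9,"dy":-11,"dz":-17,"wx":0,"wy":0,"wz":-11},{"dx":-8.6,"dy":-16,"dz":-17,"wx":0,"wy":0,"wz":-17},{"dx":-11.3,"dy":-21,"dz":-17,"wx":0,"wy":0,"wz":-23}]'
python3 -c "
from h import *
go((.4740,-.0135,.18,-3.3))"
```

```text
t: 40.45
eef_pos: [0.4669, -0.0999, 0.1794]
ee_rot: [-3.141, 0.0, -0.171]
force: [1.3, -0.2, -1.8]
width: 0.0594
gripper_force: 25.0
t 40.45 at [ 0.4669 -0.0999  0.1794] [-180.     0.    -9.8] w 0.0594 F [ 1.2534 -0.1613 -1.7635]
(0.474, -0.0135, 0.18, -3.3) -> d [-0.77 -8.63 -0.06] w [-0.01  0.   -6.49]
```

```bash
python3 -m crank '[{"dx":-0.3,"dy":-3.5,"dz":0,"wx":0,"wy":0,"wz":-3},{"dx":-0.6,"dy":-6.5,"dz":0,"wx":0,"wy":0,"wz":-5},{"dx":-0.8,"dy":-8.2,"dz":0,"wx":0,"wy":0,"wz":-6.5},{"dx":-0.8,"dy":-8.7,"dz":0,"wx":0,"wy":0,"wz":-6.5},{"dx":-0.8,"dy":-8.7,"dz":0,"wx":0,"wy":0,"wz":-6.5},{"dx":-0.8,"dy":-8.7,"dz":0,"wx":0,"wy":0,"wz":-6.5},{"dx":-0.8,"dy":-8.7,"dz":0,"wx":0,"wy":0,"wz":-6.5},{"dx":-0.8,"dy":-8.7,"dz":0,"wx":0,"wy":0,"wz":-6.5},{"dx":-0.8,"dy":-8.7,"dz":0,"wx":0,"wy":0,"wz":-6.5},{"dx":-0.8,"dy":-8.7,"dz":0,"wx":0,"wy":0,"wz":-6.5}]'
python3 - <<'E'
from h import *
wood('wrist','w9')
print([(d['centre'],d['confidence']) for d in arm.mark_of('wrist','sardine_tray')])
go((.4740,-.0135,.0154,-3.3))
E
```

```text
t: 41.7
eef_pos: [0.4746, -0.0145, 0.1793]
ee_rot: [-3.142, -0.0, -0.061]
force: [-0.5, -0.5, -1.5]
width: 0.0597
gripper_force: 25.0
w9 bbox [ 89   0 101 154] rect mm [594.2 163.6] [ 98.5 150.3] ang 82.4
w9 bbox [421   0  87  98] rect mm [ 601.  -176.9] [85.2 83.8] ang 79.0
w9 bbox [271  11  90 140] rect mm [577.3 -18.3] [ 89.6 135.8] ang 86.7
w9 bbox [  0  98  48 116] rect mm [519.3 327.8] [124.1  44.2] ang 7.2
[([0.5698, 0.1672, 0.0049], 0.71)]
t 41.8 at [ 0.4746 -0.0144  0.1792] [180.    0.   -3.5] w 0.0594 F [-0.7227 -1.1425 -2.716 ]
(0.474, -0.0135, 0.0154, -3.3) -> d [-0.06 -0.09 16.38] w [ 0.    0.   -0.16]
```

View pics/w9.png

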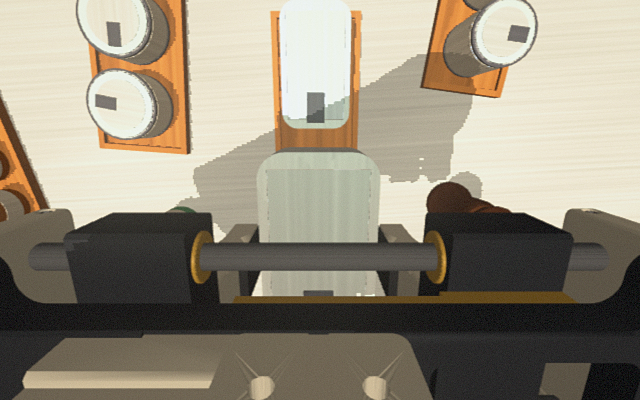

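The sardine tin is held lengthways at about (318,225), in line with its tray and fellows at (315,60).

```bash
python3 -m crank '[{"dx":-0.15,"dy":-0.15,"dz":2,"wx":0,"wy":0,"wz":-0.2},{"dx":-0.15,"dy":-0.15,"dz":5.5,"wx":0,"wy":0,"wz":-0.2},{"dx":-0.15,"dy":-0.15,"dz":9,"wx":0,"wy":0,"wz":-0.2},{"dx":-0.15,"dy":-0.15,"dz":12,"wx":0,"wy":0,"wz":-0.2},{"dx":-0.15,"dy":-0.15,"dz":14,"wx":0,"wy":0,"wz":-0.2},{"dx":-0.15,"dy":-0.15,"dz":15.2,"wx":0,"wy":0,"wz":-0.2},{"dx":-0.15,"dy":-0.15,"dz":15.8,"wx":0,"wy":0,"wz":-0.2},{"dx":-0.15,"dy":-0.15,"dz":16.1,"wx":0,"wy":0,"wz":-0.2},{"dx":-0.15,"dy":-0.15,"dz":16.3,"wx":0,"wy":0,"wz":-0.2},{"dx":-0.15,"dy":-0.15,"dz":16.4,"wx":0,"wy":0,"wz":-0.2}]'
python3 -m crank '[{"dx":0,"dy":0,"dz":0.03,"wx":0,"wy":0,"wz":0},{"dx":0,"dy":0,"dz":0.06,"wx":0,"wy":0,"wz":0},{"dx":0,"dy":0,"dz":0.06,"wx":0,"wy":0,"wz":0},{"dx":0,"dy":0,"dz":0.06,"wx":0,"wy":0,"wz":0},{"dx":0,"dy":0,"dz":0.06,"wx":0,"wy":0,"wz":0},{"dx":0,"dy":0,"dz":0.06,"wx":0,"wy":0,"wz":0},{"dx":0,"dy":0,"dz":0.06,"wx":0,"wy":0,"wz":0},{"dx":0,"dy":0,"dz":0.06,"wx":0,"wy":0,"wz":0},{"dx":0,"dy":0,"dz":0.06,"wx":0,"wy":0,"wz":0},{"dx":0,"dy":0,"dz":0.06,"wx":0,"wy":0,"wz":0}]'
```

```text
t: 43.05
eef_pos: [0.4735, -0.0127, 0.0156]
ee_rot: [-3.141, -0.001, -0.057]
force: [0.3, -0.4, -3.0]
width: 0.0596
gripper_force: 25.0
t: 44.3
eef_pos: [0.4734, -0.0127, 0.0154]
ee_rot: [-3.141, -0.001, -0.057]
force: [-3.0, 1.5, 6.3]
width: 0.0603
gripper_force: 25.0
```

Contact at the expected height. I release, go up, then swing clear for the final check.

```bash
python3 -m crank '[{"dx":0,"dy":0,"dz":0,"wx":0,"wy":0,"wz":0},{"dx":0,"dy":0,"dz":0,"wx":0,"wy":0,"wz":0},{"dx":0,"dy":0,"dz":0,"wx":0,"wy":0,"wz":0},{"dx":0,"dy":0,"dz":0,"wx":0,"wy":0,"wz":0},{"dx":0,"dy":0,"dz":-1,"wx":0,"wy":0,"wz":0},{"dx":0,"dy":0,"dz":-3,"wx":0,"wy":0,"wz":0},{"dx":0,"dy":0,"dz":-7,"wx":0,"wy":0,"wz":0},{"dx":0,"dy":0,"dz":-12,"wx":0,"wy":0,"wz":0},{"dx":0,"dy":0,"dz":-17,"wx":0,"wy":0,"wz":0},{"dx":0,"dy":0,"dz":-21,"wx":0,"wy":0,"wz":0}]' 8 12
python3 -m crank '[{"dx":-0.3,"dy":6,"dz":-2,"wx":0,"wy":0,"wz":0},{"dx":-0.6,"dy":12,"dz":-4,"wx":0,"wy":0,"wz":0},{"dx":-0.9,"dy":18,"dz":-4,"wx":0,"wy":0,"wz":0},{"dx":-1.2,"dy":24,"dz":-4,"wx":0,"wy":0,"wz":0},{"dx":-1.5,"dy":30,"dz":-4,"wx":0,"wy":0,"wz":0},{"dx":-1.8,"dy":36,"dz":-4,"wx":0,"wy":0,"wz":0},{"dx":-2,"dy":40,"dz":-4,"wx":0,"wy":0,"wz":0},{"dx":-2,"dy":42,"dz":-4,"wx":0,"wy":0,"wz":0},{"dx":-2,"dy":42,"dz":-4,"wx":0,"wy":0,"wz":0},{"dx":-2,"dy":42,"dz":-4,"wx":0,"wy":0,"wz":0}]'
python3 - <<'E'
from h import *
for c in ('top','side'):
    wood(c,c+'9') if c=='top' else cv2.imwrite('pics/side9.png',arm.grab_frame(c)[:,:,::-1])
    for n in 'honey_jar paste_tin tuna_tin sardine_tin oil_bottle pepper_mill'.split():
        print(c,n,[(np.round(d['centre'],3).tolist(),round(d['confidence'],2)) for d in arm.mark_of(c,n)])
f=cv2.imread('pics/top9.png')[100:280,140:500];cv2.imwrite('pics/top9c.png',cv2.resize(f,None,fx=2.2,fy=2.2))
f=cv2.imread('pics/side9.png')[120:400,200:500];cv2.imwrite('pics/side9c.png',cv2.resize(f,None,fx=2.1,fy=2.1))
E
```

```text
t: 45.55
eef_pos: [0.4733, -0.0129, 0.2277]
ee_rot: [-3.141, -0.002, -0.057]
force: [1.0, 0.4, -0.7]
width: 0.0798
gripper_force: 0.0
t: 46.8
eef_pos: [0.4294, -0.4301, 0.265]
ee_rot: [-3.141, -0.0, -0.057]
force: [-0.2, 0.6, 0.1]
width: 0.0799
gripper_force: 0.0
top9 bbox [182   0  37  48] rect mm [1014.9  342.7] [169.  80.] ang 16.2
top9 bbox [260   0  27  48] rect mm [1018.6  124.6] [147.1  75.7] ang 1.5
top9 bbox [517  37  44  49] rect mm [ 917.1 -646.5] [119.5 141.5] ang 81.3
top9 bbox [569  42  27  61] rect mm [ 880.6 -771.9] [ 66.2 176.3] ang 81.5
top9 bbox [362 111  41  71] rect mm [ 657.  -189.6] [ 82.4 193.2] ang 79.0
top9 bbox [235 134  42  61] rect mm [602.3 163.8] [ 95.  162.9] ang 82.3
top9 bbox [302 148  37  87] rect mm [527.3 -16.5] [ 89.2 240.2] ang 86.7
top honey_jar [([0.468, 0.344, 0.008], 0.62), ([0.665, -0.324, 0.002], 0.49), ([0.332, -0.297, -0.004], 0.44), ([0.464, 0.345, -0.002], 0.32)]
top paste_tin [([0.6, -0.174, 0.008], 0.56)]
top tuna_tin [([0.568, 0.165, 0.002], 0.91)]
top sardine_tin [([0.473, -0.009, 0.004], 0.56)]
top oil_bottle [([0.43, 0.15, 0.001], 0.66)]
top pepper_mill [([0.438, -0.165, 0.004], 0.89), ([0.472, -0.012, 0.003], 0.54)]
side honey_jar [([0.464, 0.345, 0.006], 0.93), ([0.665, -0.321, -0.001], 0.61), ([0.333, -0.294, -0.001], 0.56)]
side paste_tin [([0.316, -0.379, -0.001], 0.82), ([0.6, -0.179, 0.0], 0.64)]
side tuna_tin [([0.568, 0.173, 0.009], 0.88)]
side sardine_tin [([0.475, -0.013, 0.006], 0.87)]
side oil_bottle [([0.425, 0.152, -0.005], 0.89)]
side pepper_mill [([0.436, -0.165, -0.0], 0.93)]
```

View pics/top9c.png

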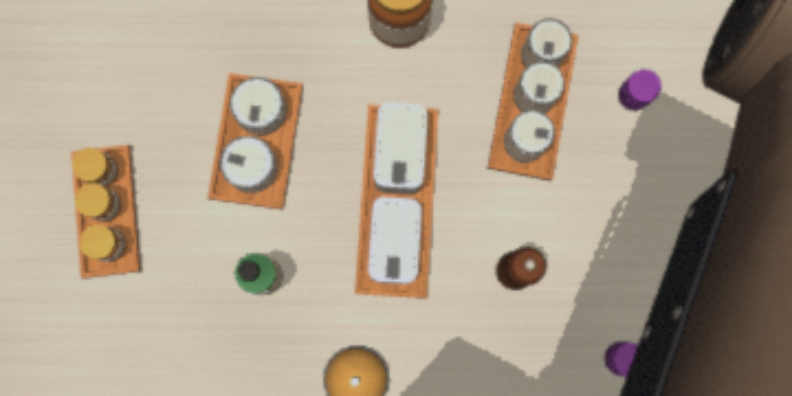

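View pics/side9c.png

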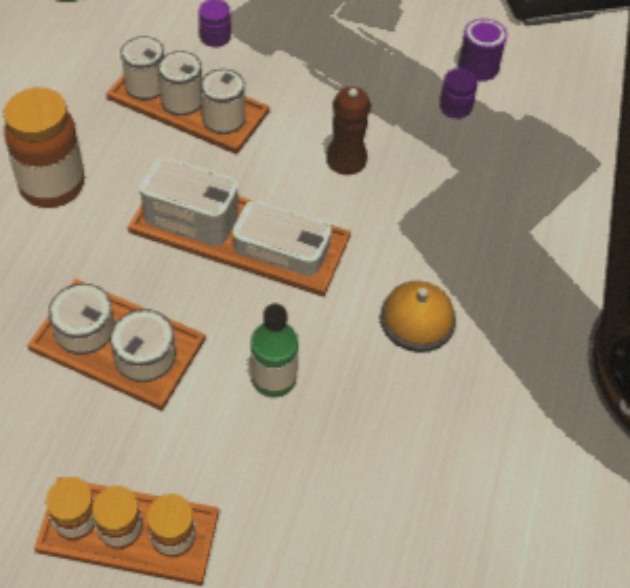

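All four items stand upright in the middle of their places: honey (100,243), tuna (248,163), sardine (395,240) and paste (531,133) in the top crop. The trays, oil bottle and pepper mill have not moved.

```bash
python3 -c "
from station import arm
print(arm.job_done())"
```

```text
the job is handed in; nothing more can be done
None
```

The pile is unstacked from the top, and the honey jar, paste tin, tuna tin and sardine tin each stand upright in the middle of their trays' empty places; the trays, oil bottle and pepper mill show no movement in the final pictures, and the job was handed in at about 47–48 s of the 120 s allowed.

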